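Weigh the condenser mount on the trip balance

TASK

Find out what the condenser mount on the balance weighs. First push the empty pan with the stem gently down with the fingertips until the beam is level and hold it there for about a second, feeling how much weight is missing; then thread the one or two ring weights that make this up over the stem, lowering each gently until it is fully down, so that the beam stays level with the pointer between the ribs and your hand off. Leave the other weights off the balance, do not touch the mount or shove other things about, and never force the balance or let the weights' pan go down to its lower stop.

Things in the scene. Friction and masses are not known exactly. Their poses are not given: they have to be found in the camera images.
- balance: Fixed two-pan trip balance. Grey base 130 x 200 x 24 mm, origin at the centre of its underside, z up, y along the beam: weights' pan (with stem) on the -y side, part's pan on the +y side, each 130 mm from the pivot. A linkage keeps the pans horizontal as they rise and fall, so it does not matter where on a pan a load acts. Index post with two ribs in the middle, 160 mm tall
- beam_arm (a joint): Beam angle, rad: 0 level (pointer midway between the ribs), negative = part's side down (start: at its stop, -0.12), positive = weights' side down (stop +0.12). A soft centring spring (1.5 N m/rad: 118 g of imbalance per 0.1 rad) and damping (0.4 N m s/rad) act on it. Empty, it is level. Held level, the push on the empty weights' pan equals the part's weight
- pan (a point): Centre of the top of the weights' pan, a flat steel disc 110 mm across, 4 mm thick, on the stem's axis. It moves with the pan: 110 mm above the bench when level, about 16 mm higher at the start and 16 mm lower at the lower stop; z up
- stem_tip (a point): Top of the upright steel stem in the middle of the weights' pan: 10 mm thick, 58 mm tall, the top 8 mm tapering to 4.4 mm
- partpan (a point): Centre of the top surface of the part's pan; moves with the pan
- mount: The part, an aluminium condenser mount: flange 80 mm across and 10 mm thick with a barrel 50 mm across, 40 mm tall in all; origin at the centre of its underside. It lies on the part's pan. Its mass is unknown, from about 0.17 to 0.76 kg
- plate: Fixed black rubber plate 190 x 190 x 6 mm on which the weights stand; origin at the centre of its underside
- w150: Steel ring weight of 150 g: 42 mm across, 15 mm tall, with a 12 mm bore right through it (it threads over the stem, and a second one stacks on the first). Stands flat on the plate at the start; origin at the centre of its underside
- w225: Steel ring weight of 225 g: 42 mm across, 22.5 mm tall, with a 12 mm bore right through it (it threads over the stem, and a second one stacks on the first). Stands flat on the plate at the start; origin at the centre of its underside
- w300: Steel ring weight of 300 g: 42 mm across, 30 mm tall, with a 12 mm bore right through it (it threads over the stem, and a second one stacks on the first). Stands flat on the plate at the start; origin at the centre of its underside
- w450: Steel ring weight of 450 g: 42 mm across, 45 mm tall, with a 12 mm bore right through it (it threads over the stem, and a second one stacks on the first). Stands flat on the plate at the start; origin at the centre of its underside
- objective: Bystander: brass microscope objective 30 mm across, 42 mm tall; origin at the centre of its underside
- post: Bystander: upright steel post 25 mm across, 75 mm tall; origin at the centre of its underside
- driver: Bystander: screwdriver 200 mm long, 26 mm thick, lying on the bench; origin at the underside (the screwdriver's at its middle)
- dish: Bystander: small glass dish 60 mm across, 14 mm tall; origin at the centre of its underside
- slidebox: Bystander: white slide box 85 x 100 x 32 mm; origin at the centre of its underside
- jar: Bystander: amber jar 52 mm across, 65 mm tall; origin at the centre of its underside
- collar: Bystander: thin aluminium collar 32 mm across, 12 mm tall, 22 mm bore, on the plate among the weights; not a weight; origin at the centre of its underside

How it is judged:
By the outcome, as a careful person would: the job done as asked, in the order asked, and still so for the second after the job is handed in, with the robot touching nothing.
It also fails if it takes over 72 s, if anything falls off the work surface, if the arm or the gripper's body presses on something with over 40 N, if the wrist force passes 120 N, or if a joint passes its speed limit or range.

ROBOT

A 7-joint arm with a two-finger parallel gripper is mounted at the origin on the work surface. World frame = base frame: x ahead of the robot, y to its left, z up, the work surface at z = 0. Lengths are in m, angles in rad, forces in N, time in s.
With the tool pointing down it reaches from about 0.4 to 0.85 m from the base axis. Payload 4.4 kg.
Tool frame: the origin (TCP) lies on the mounting face of the last link; the fingertips stand 199 mm ahead of it and the grasp point (between the pads) lies 180 mm ahead of it; z points along the fingers, y is the line along which they close (so a half turn about z gives the same grasp; the last joint's range is limited). The gripper opens to 94 mm and grips with 3 to 60 N. Pads are 16 mm wide; open, the fingers measure 119 mm over their backs; the gripper's body (75 mm by 177 mm) begins 78 mm behind the grasp point.
Start: joints at [-1.324, 0.628, 0.038, 1.517, -0.027, 0.996, -0.02], TCP at [0.2, 0.618, 0.405] pointing down, gripper open.
Joint ranges: [-3.06, 3.06], [-0.37, 2.12], [-1.25, 1.32], [0.18, 2.47], [-1.1, 4.24], [0.23, 1.98], [-2.94, 2.94]. Speed limits (rad/s): [2.57, 2.57, 3.14, 3.14, 3.14, 3.14, 3.14].

INTERFACE

Orientations are given as a unit quaternion [w, x, y, z].
In Python, from workcell import status, camera, bot gives the robot as it stands. The module is installed in compiled form; this text tells all that it offers.
- The arm moves only by the shell command python3 -m creep 'ROWS' [FORCE]. ROWS is JSON, a list that holds one entry, the list of rows, each a list of 5 numbers: the finger opening in mm, from 0 to 94, then the shift along the tool's x, y, z in units of 40 mm (1.0 is 40 mm), then the turn about the tool's z in units of 6 degrees (1.0 is 6 degrees). A call has 1 to 12 rows; each row is the pose to reach, as a shift and turn from the pose commanded when the call began, along the tool's axes at that moment; what a row does not reach only later rows make up. A row lasts 1/12 s, in which the tool goes at most 41.7 mm and 7.16 degrees, less where a joint would pass 70% of its speed; a pose out of reach is approached as far as the arm can. A call with a gripper value outside its range is refused whole. The fingers move at their own pace and stop on an object; FORCE is the grip in N (left out, the last holds). Time passes only in rows, so rows that repeat a pose let the fingers close. It gives the time, the measured TCP pose, the force, the opening and the grip force at its end, in the units of the state.
- status.observe(): the state, without advancing time (a new reading comes with each control period).
- camera(name): name is "side" or "top" or "wrist"; returns a dict with "color" (420x560x3 uint8, red, green, blue), "K" (3x3 intrinsics, pixels), "dist" ([k1, k2, p1, p2, k3] as OpenCV has them; the pictures are not rectified), "rvec" (rotation vector, rad) and "tvec" (3), from world to camera coordinates, as OpenCV has them. Camera axes: x right, y down, z forward; pixel columns grow to the right and rows downward; lengths in m; the calibration is good to about 2 mm. A picture is of the moment at which its call begins. There is no depth.
- bot.hand_in(): hands the job in; it is judged then, once.
The state is a dict: "time": time; "qpos": joint angles; "joint_vel": joint speeds; "tau": joint torques, N m; "ee_pos": TCP position; "orientation": TCP orientation; "contact_force": force on the tool from outside, world axes, zero at the start; "ft_torque": the same for the moment, N m; "opening": finger opening in m; "grasp_force": force on a finger pad.
Only numpy, scipy, OpenCV 4.12 (cv2) and the standard library are available. Lean on these libraries where they do the work, as an engineer would, in place of code of your own. Each camera call takes 0.05 s, during which the arm holds its last target. There are 200 camera calls.

## Working session

There is one attempt and no reset: what is moved stays moved. The work goes in short steps, Python scripts to look and compute and a shell command to move; the robot and the scene stay as the last step left them, time stands still between calls to the robot, and variables do not carry over. Pictures are saved under pics/ and viewed, at most 10 in all, crops included, and the job is handed in when it is done.

```bash
mkdir -p pics; python3 - <<'E'
from workcell import status,camera,bot
import cv2,pickle
print(status.observe())
for n in ("top","side"):
    c=camera(n); pickle.dump(c,open(f"pics/{n}0.pkl","wb")); cv2.imwrite(f"pics/{n}0.png",cv2.resize(c["color"][:,:,::-1],(800,600),interpolation=cv2.INTER_CUBIC))
    R=cv2.Rodrigues(c["rvec"])[0]; print(n,c["K"],c["dist"],-R.T@c["tvec"].ravel(),R)
E
```

```text
{'time': 0.0, 'qpos': array([-1.32379107,  0.62932499,  0.03843252,  1.51833528, -0.02698177,
        0.99627805, -0.02000262]), 'joint_vel': array([ 6.91117288e-04,  2.46692659e-04, -7.53655769e-04, -5.19545472e-05,
        1.32687164e-03,  4.61299548e-05,  3.01463916e-05]), 'tau': array([-2.30054811e-04, -5.49737477e+01,  1.14323549e+00, -1.86644536e+01,
       -5.22789778e-02,  2.34138529e-02,  1.58622770e-04]), 'ee_pos': array([0.1999033 , 0.61820181, 0.40377778]), 'orientation': array([-1.26546712e-04,  1.55757953e-01,  9.87794829e-01, -9.05152697e-04]), 'contact_force': array([-0.44877063, -0.1677414 , -0.00716411]), 'ft_torque': array([-0.02266743, -0.01629223, -0.04739862]), 'grasp_force': 0.0, 'opening': 0.09405834430478009}
top [[458.31960508   0.         268.33820018]
 [  0.         458.31960508 204.27370219]
 [  0.           0.           1.        ]] [-0.07428689  0.          0.          0.          0.        ] [0.39021497 0.05313137 1.47113771] [[ 0.01679376 -0.99980015 -0.01084595]
 [-0.99532648 -0.01568495 -0.09528472]
 [ 0.09509556  0.01239545 -0.99539097]]
side [[414.25765011   0.         279.09232393]
 [  0.         414.25765011 212.14101261]
 [  0.           0.           1.        ]] [-0.12695811  0.          0.          0.          0.        ] [ 0.31872298 -0.64873615  0.67695165] [[ 0.95711893 -0.289534   -0.00966562]
 [-0.1833219  -0.57950202 -0.79408469]
 [ 0.22431327  0.7618054  -0.60773027]]
```

View pics/top0.png

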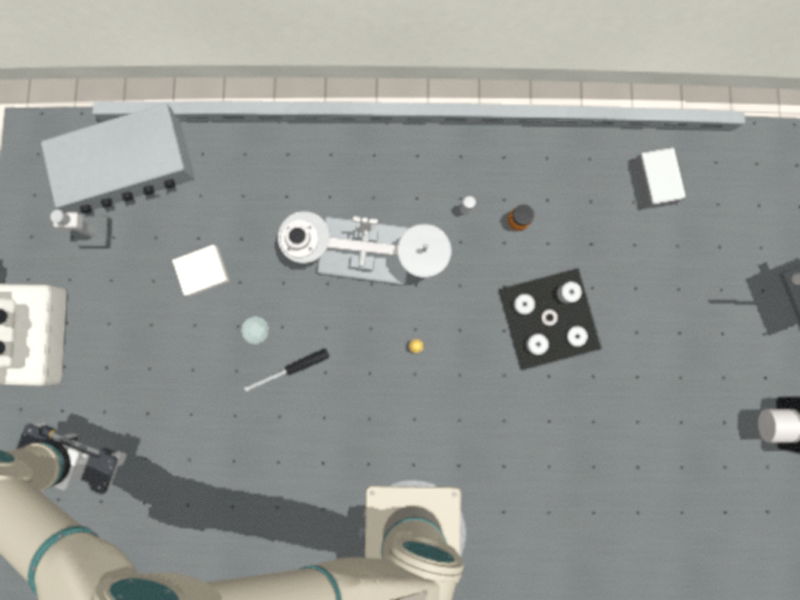

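View pics/side0.png

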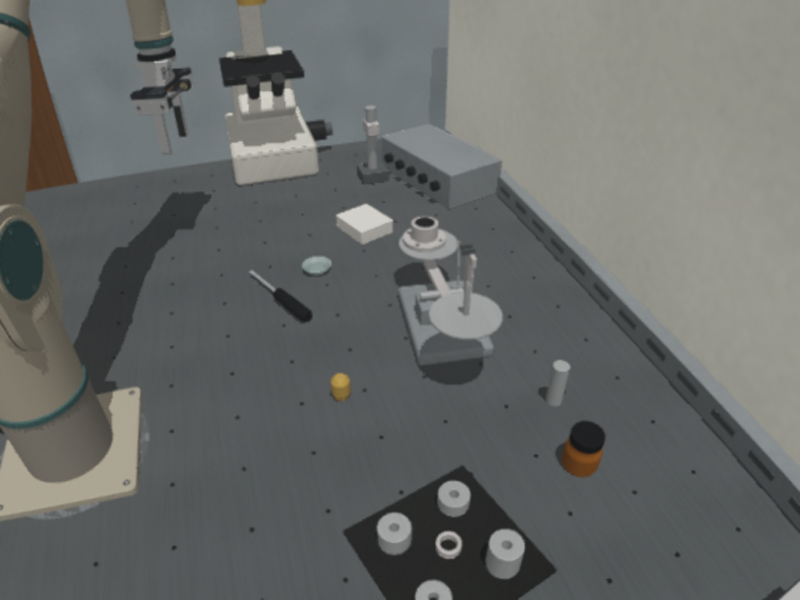

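The top view shows the weights' pan at (424,250), the mount at (300,238), and weights at (525,304), (570,292), (538,344) and (577,336) around the collar at (549,317). In the side view the weights are at (454,497), (394,533), (505,553) and (434,597). I'll enlarge crops of both.

```bash
python3 - <<'E'
import cv2,pickle
c=pickle.load(open("pics/top0.pkl","rb"))["color"][:,:,::-1]
cv2.imwrite("pics/topc.png",cv2.resize(c[140:270,270:430],(800,650),interpolation=cv2.INTER_CUBIC)[:600])
c=pickle.load(open("pics/side0.pkl","rb"))["color"][:,:,::-1]
cv2.imwrite("pics/sidec.png",cv2.resize(c[320:420,230:390],(800,500),interpolation=cv2.INTER_CUBIC))
E
```

```text
(no output)
```

View pics/topc.png

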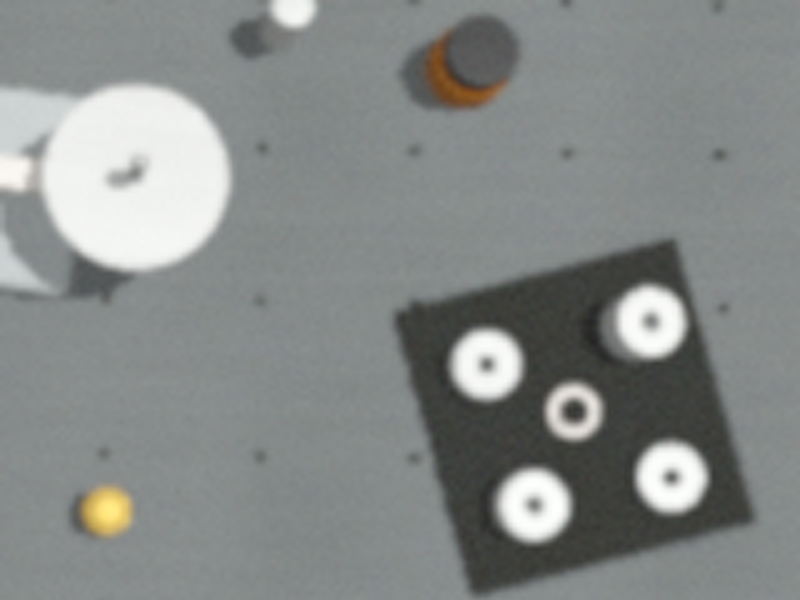

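View pics/sidec.png

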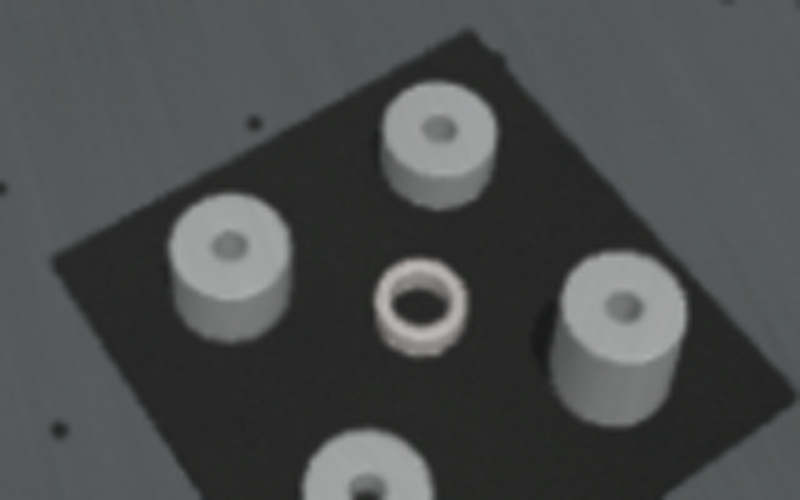

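The side crop shows the tall w450 at right (624,307), w300 at left (230,245), w225 at top (440,128), and the cut-off w150 at bottom (368,487). The matching bores in the top crop are (651,322), (535,505), (487,365) and (672,477). The pan disc is centred at (137,177).

```bash
cat > h.py <<'E'
import cv2,pickle,numpy as np
def ray(c,uv):
    R=cv2.Rodrigues(c["rvec"])[0]; p=cv2.undistortPoints(np.array([[uv]],float),c["K"],np.array(c["dist"]))[0,0]
    return -R.T@np.ravel(c["tvec"]), R.T@np.array([*p,1.])
def atz(c,uv,z):
    o,d=ray(c,uv); return o+d*(z-o[2])/d[2]
def tri(a,b):
    (o1,d1),(o2,d2)=a,b; s=np.linalg.lstsq(np.c_[d1,-d2],o2-o1,rcond=None)[0]
    p,q=o1+d1*s[0],o2+d2*s[1]; return (p+q)/2,np.linalg.norm(p-q)
E
python3 - <<'E'
from h import *
np.set_printoptions(precision=4,suppress=True)
T=pickle.load(open("pics/top0.pkl","rb"));S=pickle.load(open("pics/side0.pkl","rb"))
t=lambda u,v:((u+.5)/5-.5+270,(v+.5)/5-.5+140)
s=lambda u,v:((u+.5)/5-.5+230,(v+.5)/5-.5+320)
f=lambda u,v:((u+.5)/1.42857-.5*0-.5,(v+.5)/1.42857-.5)
f=lambda u,v:((u+.5)*.7-.5,(v+.5)*.7-.5)
for n,h,a,b in [("w225",.0285,(487,365),(440,128)),("w300",.036,(535,505),(230,245)),("w450",.051,(651,322),(624,307)),("w150",.021,(672,477),(368,487)),("collar",.018,(574,411),(421,304))]:
    print(n,atz(T,t(*a),h),atz(S,s(*b),h),*tri(ray(T,t(*a)),ray(S,s(*b))))
print("pan",atz(T,t(137,177),.126),atz(S,f(466,316),.126),*tri(ray(T,t(137,177)),ray(S,f(466,316))))
print("mount top",atz(T,f(297,236),.134),"partpan",atz(T,f(302,238),.094))
print("post",atz(T,f(469,202),.075),"jar",atz(T,f(523,214),.065),"obj",atz(T,f(416,346),.042))
print("plate corners",[atz(T,t(*p),.006)[:2] for p in [(395,315),(675,240),(752,520),(475,593)]])
E
```

```text
w225 [ 0.5065 -0.2411  0.0285] [ 0.5092 -0.2409  0.0285] [ 0.5077 -0.2413  0.0294] 0.002537903207564711
w300 [ 0.4185 -0.2696  0.036 ] [ 0.4208 -0.2689  0.036 ] [ 0.4196 -0.2695  0.0373] 0.0021905734943719023
w450 [ 0.5332 -0.3397  0.051 ] [ 0.5355 -0.3398  0.051 ] [ 0.5342 -0.3399  0.0517] 0.002198177143962498
w150 [ 0.4377 -0.3605  0.021 ] [ 0.4403 -0.3593  0.021 ] [ 0.4388 -0.3601  0.0233] 0.0023299109965721886
collar [ 0.4789 -0.2988  0.018 ] [ 0.4803 -0.3005  0.018 ] [ 0.4798 -0.2994  0.0164] 0.0017748642317196215
pan [ 0.6073 -0.0137  0.126 ] [ 0.6083 -0.0181  0.126 ] [ 0.6089 -0.0142  0.1227] 0.0022803018525479014
mount top [0.6319 0.2514 0.134 ] partpan [0.635  0.2465 0.094 ]
post [ 0.7231 -0.1119  0.075 ] jar [ 0.7008 -0.2315  0.065 ] obj [ 0.4099 -0.0017  0.042 ]
plate corners [array([ 0.5397, -0.1865]), array([ 0.5913, -0.3684]), array([ 0.4114, -0.4163]), array([ 0.3626, -0.2378])]
```

```bash
python3 -m creep '[[[40,-0.6,-0.5,-0.2,0.5],[40,-1.4,-1.1,-0.4,1],[40,-2.2,-1.8,-0.4,1.5],[40,-3,-2.4,-0.4,2],[40,-3.8,-3.1,-0.4,2.5],[40,-4.6,-3.7,-0.4,3],[40,-5.4,-4.4,-0.4,3.5],[40,-6.2,-5,-0.4,4],[40,-7,-5.7,-0.4,4.5],[40,-7.8,-6.4,-0.4,5],[40,-8.4,-6.8,-0.4,5.5],[40,-8.8,-7.2,-0.4,6]]]' 20; python3 - <<'E'
from workcell import status
s=status.observe(); print(s["qpos"],s["orientation"])
E
```

```text
time: 1.1
ee_pos: [0.4481, 0.233, 0.4207]
orientation: [0.001, 0.456, 0.89, -0.0]
contact_force: [-0.4, -0.2, 0.6]
opening: 0.0396
grasp_force: 0.0
[-0.71301142  0.41046755  0.24892084  1.90030922 -0.13001007  0.84578556
  0.22568011] [ 6.84951160e-04  4.56238325e-01  8.89857350e-01 -1.34085189e-04]
```

```bash
python3 -m creep '[[[40,-0.6,0,0,0.4],[40,-1.4,-0.1,0,0.8],[40,-2.3,-0.1,0,1.2],[40,-3.2,-0.2,0,1.6],[40,-4.1,-0.2,0,2],[40,-5,-0.3,0,2.4],[40,-5.9,-0.3,0,2.8],[40,-6.6,-0.4,0,3.2],[40,-7.1,-0.42,0,3.35],[40,-7.45,-0.42,0,3.35],[40,-7.45,-0.42,0,3.35],[40,-7.45,-0.42,0,3.35]]]'; python3 - <<'E'
from workcell import status,camera
import cv2,pickle
for n in ("wrist","top"):
    c=camera(n); pickle.dump(c,open(f"pics/{n}1.pkl","wb")); cv2.imwrite(f"pics/{n}1.png",c["color"][:,:,::-1])
s=status.observe(); print(s["qpos"],s["orientation"],s["ee_pos"],s["contact_force"])
E
```

```text
time: 2.1
ee_pos: [0.608, -0.0142, 0.4201]
orientation: [-0.001, 0.602, 0.799, -0.0]
contact_force: [0.3, 0.6, 0.4]
opening: 0.0399
grasp_force: 0.0
[-0.23972921  0.57142715  0.34737475  1.6285175  -0.22494832  0.98247945
  0.46388603] [-9.56659681e-04  6.00940070e-01  7.99293475e-01  2.41479945e-04] [ 0.60764333 -0.01269609  0.42038294] [ 0.00030614 -0.23342688  0.16419812]
```

View pics/wrist1.png

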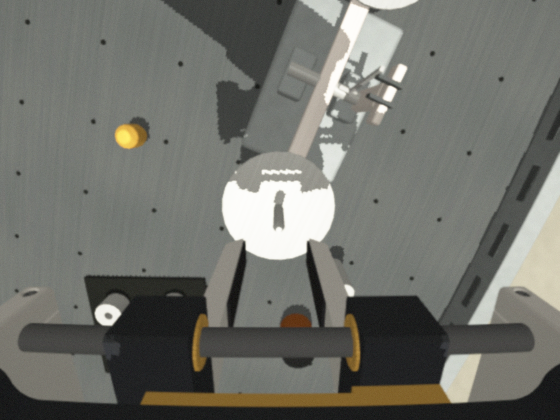

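The wrist view shows the pan disc centred at (279,205), with a dark streak from (279,193) to (279,228) that is the stem and its shadow. The fingertips at (238,243) and (318,243) straddle the stem.

```bash
python3 - <<'E'
from h import *
np.set_printoptions(precision=4,suppress=True)
W=pickle.load(open("pics/wrist1.pkl","rb"));T=pickle.load(open("pics/top1.pkl","rb"))
R=cv2.Rodrigues(W["rvec"])[0]; print("cam",-R.T@np.ravel(W["tvec"]),R[2])
im=W["color"]; m=((im.min(2)>225)).astype(np.uint8)
n,l,st,ce=cv2.connectedComponentsWithStats(m); print([(st[i],ce[i]) for i in range(1,n) if st[i][4]>1500])
print("pan",atz(W,(278.5,205),.126))
pr=lambda p:cv2.projectPoints(np.array([p],float),W["rvec"],W["tvec"],W["K"],np.array(W["dist"]))[0].ravel()
for p in [(.608,-.0145,.126),(.608,-.0145,.176),(.608,-.0145,.184)]: print(pr(p))
cv2.imwrite("pics/wc.png",cv2.resize(im[140:270,210:350,::-1],(700,600)[:2] if 0 else (646,600),interpolation=cv2.INTER_CUBIC))
E
```

```text
cam [0.5847 0.0668 0.3995] [ 0.0792 -0.276  -0.9579]
[(array([ 223,  181,  111,   78, 6217], dtype=int32), array([277.2284, 217.4341]))]
pan [ 0.6091 -0.0087  0.126 ]
[275.7063 210.2252]
[275.6893 228.4998]
[275.6859 232.1256]
```

View pics/wc.png

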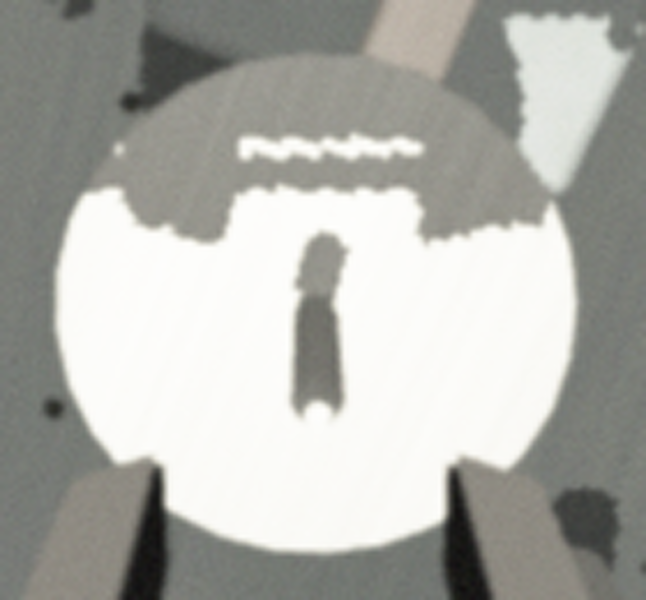

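The enlarged view puts the stem tip at (278.7,229.0) and the pan centre at (278.6,205.4). The fingertip front inner corners are at crop (160,463) and (450,460), and I'll use them to check the wrist camera calibration.

```bash
python3 - <<'E'
from h import *
np.set_printoptions(precision=4,suppress=True)
W=pickle.load(open("pics/wrist1.pkl","rb"))
pr=lambda p:cv2.projectPoints(np.array([p],float),W["rvec"],W["tvec"],W["K"],np.array(W["dist"]))[0].ravel()
tx=np.array([-.2776,.9607,0]);ty=np.array([.9607,.2776,0]);P=np.array([.608,-.0139,.4204-.199])
for s in(1,-1): print(pr(P+.008*tx+s*.02*ty), pr(P+.02*s*ty))
print([(210+u/4.615,140+v/4.615) for u,v in[(160,463),(450,460)]])
print("tip",atz(W,(278.7,229),.184),atz(W,(278.7,229),.1836))
E
```

```text
[306.5131 240.792 ] [306.1557 251.9715]
[245.2884 240.8823] [245.6817 252.0596]
[(244.66955579631636, 240.32502708559048), (307.5081256771398, 239.67497291440952)]
tip [ 0.6095 -0.0113  0.184 ] [ 0.6096 -0.0115  0.1836]
```

```bash
python3 -m creep '[[[40,0.05,0.02,0.4,0],[40,0.05,0.02,1,0],[40,0.05,0.02,1.6,0],[40,0.05,0.02,2,0],[40,0.05,0.02,2.2,0],[40,0.05,0.02,2.25,0],[40,0.05,0.02,2.25,0],[40,0.05,0.02,2.25,0]]]'; python3 - <<'E'
from workcell import status
s=status.observe(); print(s["ee_pos"],s["contact_force"],s["ft_torque"])
E
```

```text
time: 2.87
ee_pos: [0.6088, -0.012, 0.3317]
orientation: [0.001, 0.602, 0.799, 0.001]
contact_force: [0.1, -0.6, -0.2]
opening: 0.0399
grasp_force: 0.0
[ 0.60876132 -0.01198526  0.33171809] [ 0.11182021 -0.62114131 -0.18924651] [-0.09963156 -0.01029344 -0.01073633]
```

```bash
cat > avg.py <<'E'
import sys,numpy as np
from workcell import status,camera
np.set_printoptions(precision=4,suppress=True)
F=[];P=[]
for i in range(int(sys.argv[1])):
    camera("top"); s=status.observe(); F.append(s["contact_force"]);P.append(s["ee_pos"])
print(len(F),np.mean(F,0),np.std(F,0),"pos",np.mean(P,0),np.std(P,0),s["time"])
E
python3 avg.py 15
python3 -m creep '[[[40,0,0,0.05,0],[40,0,0,0.1,0],[40,0,0,0.15,0],[40,0,0,0.2,0],[40,0,0,0.26,0],[40,0,0,0.32,0],[40,0,0,0.38,0],[40,0,0,0.44,0],[40,0,0,0.5,0],[40,0,0,0.55,0],[40,0,0,0.55,0],[40,0,0,0.55,0]]]'
python3 avg.py 6
```

```text
15 [ 0.1594 -0.1756  0.2216] [0.4585 0.5216 0.6147] pos [ 0.6085 -0.0125  0.3311] [0.0002 0.0001 0.0005] 3.6167
time: 4.62
ee_pos: [0.6083, -0.0132, 0.3093]
orientation: [0.0, 0.602, 0.798, -0.0]
contact_force: [-1.9, -0.7, 6.6]
opening: 0.04
grasp_force: 3.7
6 [-2.0696 -1.0606  7.4564] [0.5968 0.179  0.6154] pos [ 0.6083 -0.0132  0.3094] [0. 0. 0.] 4.9167
```

```bash
python3 avg.py 18; python3 - <<'E'
from workcell import camera
import cv2,pickle
c=camera("side"); pickle.dump(c,open("pics/side2.pkl","wb")); cv2.imwrite("pics/side2.png",cv2.resize(c["color"][120:270,250:390,::-1],(560,600),interpolation=cv2.INTER_CUBIC))
E
```

```text
18 [-2.2918 -0.9927  7.259 ] [0.4463 0.3225 0.393 ] pos [ 0.6083 -0.0132  0.3095] [0. 0. 0.] 5.8167
```

View pics/side2.png

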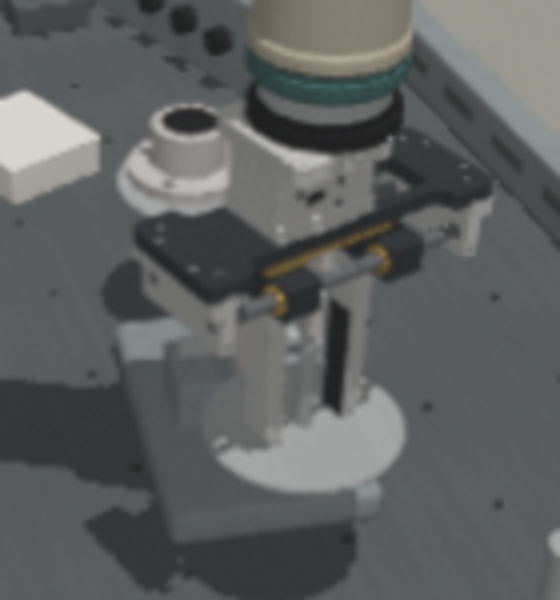

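The hand straddles the stem on the level pan, with the finger bottoms around crop (265,440) and (350,410). I need a finer average to tell 675 g from 750 g.

```bash
python3 -m creep '[[[40,0,0,0.01,0],[40,0,0,0.01,0]]]' >/dev/null; python3 avg.py 24
python3 -m creep '[[[40,0,0,-0.06,0],[40,0,0,-0.12,0],[40,0,0,-0.18,0],[40,0,0,-0.24,0],[40,0,0,-0.3,0],[40,0,0,-0.36,0],[40,0,0,-0.42,0],[40,0,0,-0.5,0],[40,0,0,-0.6,0],[40,0,0,-0.7,0],[40,0,0,-0.7,0],[40,0,0,-0.7,0]]]'
python3 avg.py 30
```

```text
24 [-2.4418 -1.0548  7.2695] [0.4177 0.5226 0.4733] pos [ 0.6083 -0.0132  0.309 ] [0. 0. 0.] 7.2333
time: 8.23
ee_pos: [0.6085, -0.0125, 0.3364]
orientation: [0.0, 0.602, 0.799, 0.0]
contact_force: [-0.2, -0.6, 0.1]
opening: 0.0404
grasp_force: 0.0
30 [ 0.1082 -0.261   0.0258] [0.4693 0.4129 0.452 ] pos [ 0.6084 -0.0125  0.3362] [0.     0.     0.0001] 9.7333
```

Held level, the net force is 7.29 − 0.09 ≈ 7.2 N, or about 0.73 kg, so the answer is 750 g (w450 + w300). w300 goes on first because the taller w450 then engages more of the stem above it.

```bash
python3 -m creep '[[[40,0,0,-0.5,0],[40,0,0,-1.2,0],[40,0,0,-1.9,0],[40,0,0,-2.3,0],[60,-0.4,-0.5,-2.3,0],[60,-1,-1.3,-2.2,0],[60,-1.6,-2.1,-2,0],[60,-2.2,-2.9,-1.7,0],[60,-2.8,-3.7,-1.4,0],[60,-3.4,-4.5,-1.1,0],[60,-4,-5.2,-0.7,0],[60,-4.5,-5.8,-0.3,0]]]'
python3 -m creep '[[[60,-0.2,-0.3,0.2,0],[60,-0.36,-0.52,0.4,0],[60,-0.36,-0.52,0.46,0],[60,-0.36,-0.52,0.46,0],[60,-0.36,-0.52,0.46,0]]]'
python3 - <<'E'
from workcell import status,camera
import cv2,pickle
c=camera("wrist"); s=status.observe(); c["s"]=s; pickle.dump(c,open("pics/wrist3.pkl","wb")); cv2.imwrite("pics/wrist3.png",c["color"][:,:,::-1])
print(s["ee_pos"],s["orientation"],s["qpos"])
E
```

```text
time: 10.73
ee_pos: [0.4331, -0.2515, 0.3482]
orientation: [0.001, 0.603, 0.798, -0.0]
contact_force: [0.2, -0.1, -0.2]
opening: 0.0602
grasp_force: 0.0
time: 11.15
ee_pos: [0.4197, -0.2683, 0.3301]
orientation: [0.0, 0.602, 0.799, 0.0]
contact_force: [-0.3, 1.4, 0.0]
opening: 0.0598
grasp_force: 0.0
[ 0.41984027 -0.26811489  0.3302206 ] [3.46377164e-04 6.01250517e-01 7.99060431e-01 3.51132721e-04] [ 0.30652547  0.54124196  0.29957956  2.01733253 -0.26627539  0.61901529
  1.06446128]
```

View pics/wrist3.png

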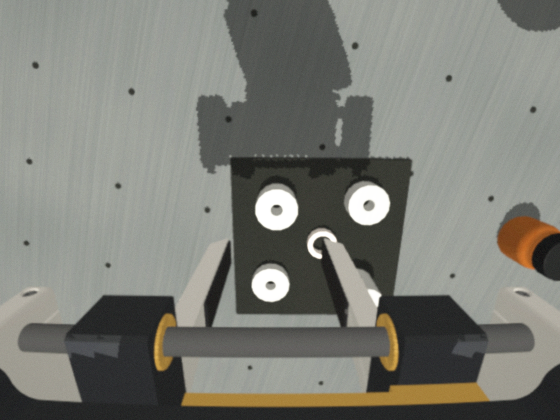

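The view shows w300 in line between the fingers, bore at (276.5,210). w225 is at (369,205), w150 at (270,284), and the collar at (320,242).

```bash
python3 - <<'E'
from h import *
np.set_printoptions(precision=4,suppress=True)
W=pickle.load(open("pics/wrist3.pkl","rb"))
print(atz(W,(276.5,210),.036),atz(W,(369,205),.0285),atz(W,(270,284),.021))
E
```

```text
[ 0.4209 -0.2682  0.036 ] [ 0.5088 -0.2399  0.0285] [ 0.4392 -0.3574  0.021 ]
```

```bash
python3 -m creep '[[[60,0,0,0.4,0],[60,0,0,1,0],[60,0,0,1.7,0],[60,0,0,2.3,0],[60,0,0,2.7,0],[60,0,0,2.9,0],[60,0,0,3.02,0],[60,0,0,3.02,0],[50,0,0,3.02,0],[44,0,0,3.02,0],[40,0,0,3.02,0],[38,0,0,3.02,0]]]' 25
python3 -m creep '[[[38,0,0,0,0],[38,0,0,0,0],[38,0,0,0,0],[38,0,0,0,0]]]'
```

```text
time: 12.2
ee_pos: [0.4194, -0.2691, 0.21]
orientation: [0.001, 0.602, 0.799, 0.0]
contact_force: [-0.4, -0.2, 3.3]
opening: 0.0419
grasp_force: 25.0
time: 12.53
ee_pos: [0.4194, -0.2691, 0.21]
orientation: [0.001, 0.602, 0.799, 0.0]
contact_force: [0.3, 0.2, 6.5]
opening: 0.0422
grasp_force: 25.0
```

```bash
python3 -m creep '[[[38,0,0,-0.15,0],[38,0,0,-0.6,0],[38,0,0,-1.4,0],[38,0.1,0.2,-2.2,0],[38,0.4,0.7,-3,0],[38,0.9,1.5,-3.7,0],[38,1.4,2.3,-4.3,0],[38,1.9,3.1,-4.8,0],[38,2.4,3.9,-5.2,0],[38,2.9,4.7,-5.28,0],[38,3.3,5.4,-5.28,0],[38,3.65,5.9,-5.28,0]]]'
python3 -m creep '[[[38,0.15,0.3,0,0],[38,0.21,0.42,0,0],[38,0.21,0.43,0,0],[38,0.21,0.43,0,0],[38,0.21,0.43,0,0]]]'
python3 - <<'E'
from workcell import status,camera
import cv2,pickle
c=camera("wrist"); s=status.observe(); c["s"]=s; pickle.dump(c,open("pics/wrist4.pkl","wb")); cv2.imwrite("pics/wrist4.png",cv2.resize(c["color"][150:300,180:380,::-1],(800,600),interpolation=cv2.INTER_CUBIC))
print(s["ee_pos"],s["orientation"],s["contact_force"])
E
```

```text
time: 13.53
ee_pos: [0.6075, -0.0596, 0.4208]
orientation: [0.0, 0.6, 0.8, 0.001]
contact_force: [0.3, -0.3, -3.7]
opening: 0.0417
grasp_force: 25.0
time: 13.95
ee_pos: [0.6188, -0.0526, 0.4202]
orientation: [-0.0, 0.603, 0.798, -0.001]
contact_force: [0.2, -0.4, -2.7]
opening: 0.0419
grasp_force: 25.0
[ 0.61885204 -0.05256188  0.42031067] [-1.84373216e-04  6.03023297e-01  7.97723321e-01 -6.10679973e-04] [-0.45471401  0.05194647 -3.13819351]
```

View pics/wrist4.png

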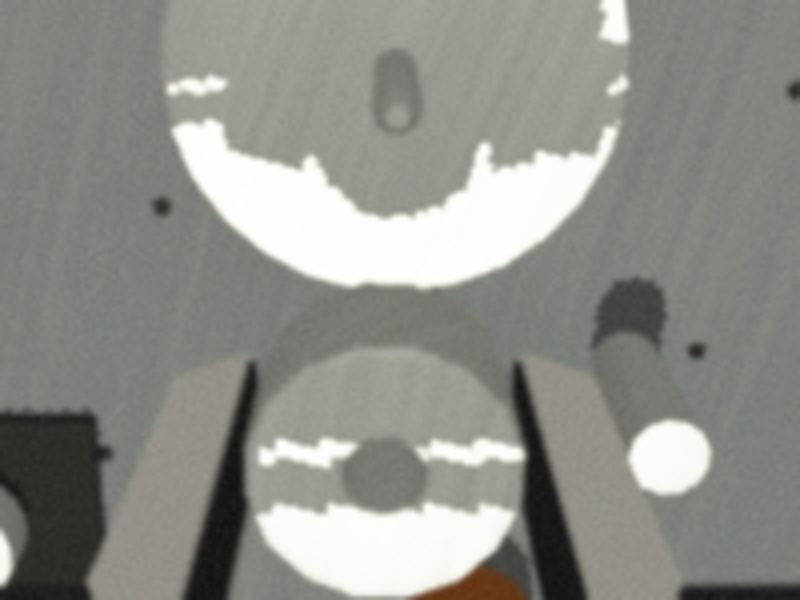

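The ring is held centred with its bore at crop (385,475). The stem tip is at crop (397,119).

```bash
python3 - <<'E'
from h import *
np.set_printoptions(precision=4,suppress=True)
W=pickle.load(open("pics/wrist4.pkl","rb"));s=W["s"]
z=s["ee_pos"][2]-.210+.036
o=lambda u,v:((u+.5)/4-.5+180,(v+.5)/4-.5+150)
b=atz(W,o(385,475),z); t=atz(W,o(397,119),.1836)
q=s["orientation"]; a=2*np.arctan2(q[2],q[1]); tx=np.array([np.cos(a),np.sin(a)]); ty=np.array([np.sin(a),-np.cos(a)])
print("bore",b,"tip",t,"bore-TCP in tool",(b[:2]-s["ee_pos"][:2])@tx,(b[:2]-s["ee_pos"][:2])@ty)
d=(t-b)[:2]; print("need",d,d@tx/.04,d@ty/.04)
l=[atz(W,o(u,v),.1256)[:2] for u,v in [(163,45),(628,45)]];print(l,np.mean(l,0))
E
```

```text
bore [ 0.6183 -0.0513  0.2463] tip [ 0.6096 -0.0124  0.1836] bore-TCP in tool 0.0013711019711564222 -0.00014832187630538007
need [-0.0088  0.0389] 0.9949988440571134 0.05445864292628025
[array([ 0.5562, -0.0214]), array([0.66  , 0.0081])] [ 0.6081 -0.0067]
```

```bash
python3 -m creep '[[[38,0.3,0.02,0,0],[38,0.7,0.05,0,0],[38,0.95,0.05,0.1,0],[38,1,0.05,0.3,0],[38,1,0.05,0.5,0],[38,1,0.05,0.7,0],[38,1,0.05,0.8,0],[38,1,0.05,0.84,0],[38,1,0.05,0.88,0],[38,1,0.05,0.92,0],[38,1,0.05,0.96,0],[38,1,0.05,1.0,0]]]'; python3 avg.py 4
```

```text
time: 15.0
ee_pos: [0.6108, -0.012, 0.3804]
orientation: [0.0, 0.602, 0.798, 0.0]
contact_force: [-0.4, -0.5, -1.9]
opening: 0.0417
grasp_force: 25.0
4 [-0.1788 -0.0637 -2.6889] [0.0913 0.3725 0.5015] pos [ 0.6107 -0.0119  0.3802] [0.     0.     0.0001] 15.2
```

```bash
python3 -m creep '[[[38,0,0,0.06,0],[38,0,0,0.14,0],[38,0,0,0.22,0],[38,0,0,0.3,0],[38,0,0,0.38,0],[38,0,0,0.46,0],[38,0,0,0.46,0],[38,0,0,0.46,0]]]'; python3 avg.py 4
```

```text
time: 15.87
ee_pos: [0.6105, -0.0118, 0.3613]
orientation: [-0.0, 0.602, 0.799, -0.0]
contact_force: [-1.4, -1.1, -3.6]
opening: 0.0418
grasp_force: 25.0
4 [-1.3776 -0.9568 -4.0829] [0.5686 0.7804 0.2352] pos [ 0.6105 -0.0119  0.3617] [0.     0.     0.0001] 16.0667
```

```bash
python3 -m creep '[[[38,-0.01,-0.015,0.06,0],[38,-0.01,-0.015,0.14,0],[38,-0.01,-0.015,0.22,0],[38,-0.01,-0.015,0.3,0],[38,-0.01,-0.015,0.38,0],[38,-0.01,-0.015,0.46,0],[38,-0.01,-0.015,0.54,0],[38,-0.01,-0.015,0.6,0],[38,-0.01,-0.015,0.64,0],[38,-0.01,-0.015,0.68,0],[38,-0.01,-0.015,0.68,0]]]'; python3 avg.py 4
```

```text
time: 16.98
ee_pos: [0.6103, -0.0122, 0.3343]
orientation: [-0.0, 0.602, 0.799, -0.0]
contact_force: [-0.8, 0.1, -3.5]
opening: 0.0416
grasp_force: 25.0
4 [-0.0194  0.1487 -2.6236] [0.2732 0.1377 0.4936] pos [ 0.6104 -0.0123  0.3347] [0.     0.     0.0001] 17.1833
```

Now at about 4 mm above the pan, with clean forces. I'll lower it to contact in small steps.

```bash
python3 -m creep '[[[38,0,0,0.03,0],[38,0,0,0.06,0],[38,0,0,0.08,0],[38,0,0,0.1,0],[38,0,0,0.1,0],[38,0,0,0.1,0]]]'; python3 avg.py 3; python3 -m creep '[[[38,0,0,0.01,0],[38,0,0,0.02,0],[38,0,0,0.02,0]]]'; python3 avg.py 3
```

```text
time: 17.68
ee_pos: [0.6102, -0.0124, 0.3306]
orientation: [-0.0, 0.602, 0.799, -0.0]
contact_force: [-0.2, 0.1, -3.4]
opening: 0.042
grasp_force: 25.0
3 [ 0.0958 -0.3503 -2.8814] [0.1467 0.2653 0.5391] pos [ 0.6103 -0.0124  0.3307] [0. 0. 0.] 17.8333
time: 18.08
ee_pos: [0.6102, -0.0123, 0.3298]
orientation: [-0.0, 0.602, 0.799, -0.0]
contact_force: [-0.5, -0.2, -3.1]
opening: 0.0422
grasp_force: 25.0
3 [ 0.0395 -0.235  -3.0485] [0.2071 0.3564 0.4846] pos [ 0.6102 -0.0124  0.3298] [0. 0. 0.] 18.2333
```

```bash
python3 -m creep '[[[38,0,0,0.015,0],[38,0,0,0.03,0],[38,0,0,0.03,0],[38,0,0,0.03,0]]]'; python3 avg.py 3
```

```text
time: 18.57
ee_pos: [0.6103, -0.0124, 0.3292]
orientation: [0.0, 0.602, 0.799, 0.0]
contact_force: [-1.9, -0.5, 3.9]
opening: 0.0417
grasp_force: 25.0
3 [-1.9214  0.2128  3.0195] [0.3412 0.2163 0.1525] pos [ 0.6103 -0.0124  0.329 ] [0.     0.     0.0001] 18.7167
```

It is seated, with the pan taking the load. Next: release, rise, and go to w450.

```bash
python3 -m creep '[[[44,0,0,-0.02,0],[50,0,0,-0.02,0],[56,0,0,-0.02,0],[60,0,0,-0.02,0],[60,0,0,-0.1,0],[60,0,0,-0.4,0],[60,0,0,-0.9,0],[60,0,0,-1.5,0],[60,0,0,-2,0],[60,0,0,-2.3,0],[60,0,0,-2.3,0],[60,0,0,-2.3,0]]]'
python3 -m creep '[[[60,-0.4,-0.2,0,0],[60,-1.1,-0.6,0,0],[60,-1.9,-1.1,0,0],[60,-2.7,-1.5,0,0],[60,-3.5,-2,0.2,0],[60,-4.3,-2.4,0.5,0],[60,-5.1,-2.8,0.9,0],[60,-5.9,-3.3,1.3,0],[60,-6.6,-3.7,1.7,0],[60,-7.1,-4,2,0],[60,-7.32,-4.07,2.1,0],[60,-7.32,-4.07,2.1,0]]]'
python3 - <<'E'
from workcell import status,camera
import cv2,pickle
from h import *
np.set_printoptions(precision=4,suppress=True)
for n in("side","wrist","top"):
    c=camera(n); s=status.observe(); c["s"]=s; pickle.dump(c,open(f"pics/{n}5.pkl","wb"))
    if n=="wrist":
        for p in[(.535,-.3388,.051),(.5088,-.2399,.0285)]:
            u,v=cv2.projectPoints(np.array([p]),c["rvec"],c["tvec"],c["K"],np.array(c["dist"]))[0].ravel()
            g=cv2.cvtColor(c["color"],cv2.COLOR_RGB2GRAY); x,y=int(u)-10,int(v)-10
            print(u,v); 
            k=g[y:y+21,x:x+21]; print(k[::2,::2])
print(s["ee_pos"],s["contact_force"])
E
```

```text
time: 19.72
ee_pos: [0.6103, -0.0124, 0.4218]
orientation: [0.001, 0.602, 0.799, 0.001]
contact_force: [0.2, 0.0, -0.6]
opening: 0.0599
grasp_force: 0.0
time: 20.72
ee_pos: [0.5328, -0.3408, 0.3347]
orientation: [-0.002, 0.604, 0.797, -0.001]
contact_force: [0.3, -0.4, -1.0]
opening: 0.0599
grasp_force: 0.0
276.56009892103407 213.56535550242677
[[255 255 255 255 255 255 255 255 255 255 255]
 [255 255 255 255 255 255 255 255 255 255 255]
 [255 255 255 255 255 251 248 254 255 255 255]
 [255 255 255 253 192 165 160 175 248 255 255]
 [255 255 255 197 158 153 156 151 168 254 255]
 [255 255 253 167 152 156 157 151 151 251 255]
 [255 255 254 175 156 158 156 154 153 252 255]
 [255 255 255 236 160 157 159 155 212 255 255]
 [255 255 255 255 243 211 208 240 255 255 255]
 [255 255 255 255 255 255 255 255 255 255 255]
 [255 255 255 255 255 255 255 255 255 255 255]]
278.716490627341 100.1762357492546
[[207 206 208 203 205 205 205 208 211 205 206]
 [203 204 204 200 198 197 201 206 207 202 205]
 [202 206 205 192 171 159 161 186 200 198 205]
 [204 203 196 154 119  92  99 135 172 199 205]
 [203 206 179 106  45  37  40  67 138 190 208]
 [205 205 157  58  37  36  32  38  94 180 205]
 [204 203 151  45  38  36  38  36  79 186 207]
 [206 204 178  66  36  36  36  40 107 196 208]
 [207 205 195 146  67  45  43  81 175 208 208]
 [207 204 202 201 175 149 150 184 206 210 209]
 [204 204 202 206 205 210 209 203 208 209 206]]
[ 0.5356 -0.3366  0.3369] [ 0.5397  0.4719 -0.1293]
```

The w450 bore is within 1 px of its predicted position. Grasping it now.

```bash
python3 -m creep '[[[60,0,0,0.4,0],[60,0,0,1,0],[60,0,0,1.7,0],[60,0,0,2.4,0],[60,0,0,2.8,0],[60,0,0,3.05,0],[60,0,0,3.17,0],[60,0,0,3.17,0],[50,0,0,3.17,0],[44,0,0,3.17,0],[40,0,0,3.17,0],[38,0,0,3.17,0]]]' 28
python3 -m creep '[[[38,0,0,0,0],[38,0,0,0,0],[38,0,0,0,0]]]'
```

```text
time: 21.87
ee_pos: [0.5348, -0.3389, 0.2111]
orientation: [0.001, 0.602, 0.799, 0.0]
contact_force: [0.6, 0.5, 4.6]
opening: 0.0414
grasp_force: 28.0
time: 22.12
ee_pos: [0.5349, -0.3389, 0.2111]
orientation: [0.001, 0.602, 0.799, 0.0]
contact_force: [-0.4, 1.5, 6.0]
opening: 0.0412
grasp_force: 28.0
```

```bash
python3 -m creep '[[[38,0,0,-0.15,0],[38,0,0,-0.6,0],[38,0,0,-1.4,0],[38,0.1,0.05,-2.2,0],[38,0.4,0.2,-3,0],[38,1,0.6,-3.8,0],[38,1.7,1,-4.5,0],[38,2.4,1.5,-5,0],[38,3.1,2,-5.3,0],[38,3.8,2.4,-5.4,0],[38,4.5,2.9,-5.4,0],[38,5.1,3.3,-5.4,0]]]'
python3 -m creep '[[[38,0.5,0.3,0,0],[38,0.9,0.6,0,0],[38,1.12,0.74,0,0],[38,1.22,0.77,0,0],[38,1.22,0.77,0,0],[38,1.22,0.77,0,0],[38,1.22,0.77,0,0]]]'
python3 - <<'E'
from workcell import status,camera
import pickle
from h import *
c=camera("wrist"); s=status.observe(); c["s"]=s; pickle.dump(c,open("pics/wrist6.pkl","wb"))
print(s["ee_pos"],s["orientation"],s["contact_force"])
cv2.imwrite("pics/wrist6.png",cv2.resize(c["color"][150:300,180:380,::-1],(800,600),interpolation=cv2.INTER_CUBIC))
E
```

```text
time: 23.12
ee_pos: [0.6051, -0.1034, 0.4258]
orientation: [-0.001, 0.601, 0.799, 0.0]
contact_force: [0.7, -0.0, -5.3]
opening: 0.0414
grasp_force: 28.0
time: 23.7
ee_pos: [0.6207, -0.053, 0.4259]
orientation: [0.0, 0.603, 0.798, -0.001]
contact_force: [-0.0, -0.9, -5.2]
opening: 0.0409
grasp_force: 28.0
[ 0.62077338 -0.05284703  0.42597984] [ 2.09476132e-04  6.03110019e-01  7.97657820e-01 -5.13266123e-04] [-0.87797811  0.16457691 -4.57232492]
```

View pics/wrist6.png

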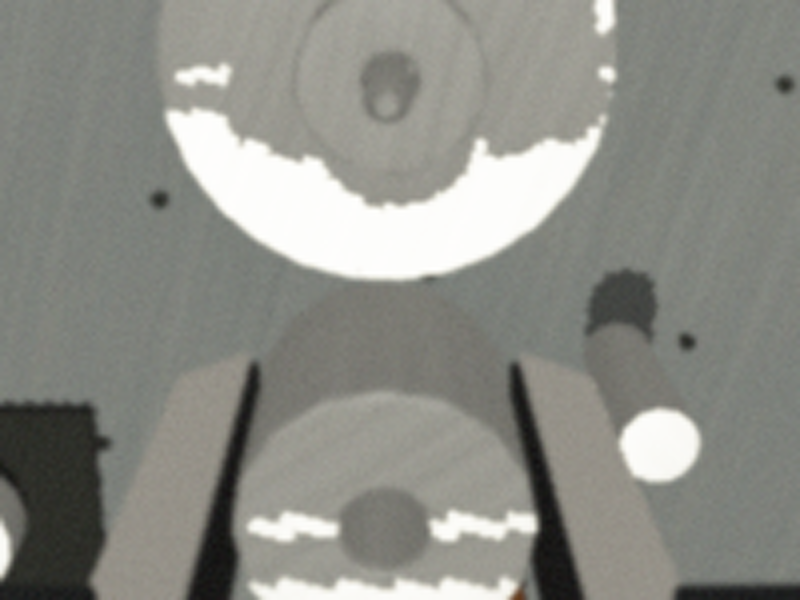

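w300 sits flat on the pan around the stem, whose tip is at (387,107). w450 is in hand with its bore at (385,529).

```bash
python3 - <<'E'
from h import *
np.set_printoptions(precision=4,suppress=True)
W=pickle.load(open("pics/wrist6.pkl","rb"));s=W["s"]
z=s["ee_pos"][2]-.2051+.045
o=lambda u,v:((u+.5)/4-.5+180,(v+.5)/4-.5+150)
b=atz(W,o(385,529),z); t=atz(W,o(387,107),.1836)
q=s["orientation"]; a=2*np.arctan2(q[2],q[1]); tx=np.array([np.cos(a),np.sin(a)]); ty=np.array([np.sin(a),-np.cos(a)])
print("bore",b,"tip",t,"off",(b[:2]-s["ee_pos"][:2])@tx,(b[:2]-s["ee_pos"][:2])@ty)
d=(t-b)[:2]; print("need",d@tx/.04,d@ty/.04)
E
```

```text
bore [ 0.6205 -0.0523  0.2659] tip [ 0.6096 -0.0122  0.1836] off 0.0006364898566968504 -6.650547918772703e-05
need 1.0375875289385303 0.009467097274222947
```

```bash
python3 -m creep '[[[38,0.3,0,0,0],[38,0.7,0,0,0],[38,1,0,0.1,0],[38,1.03,0,0.3,0],[38,1.03,0,0.5,0],[38,1.03,0,0.7,0],[38,1.03,0,0.85,0],[38,1.03,0,0.92,0],[38,1.03,0,0.98,0],[38,1.03,0,1.04,0],[38,1.03,0,1.1,0],[38,1.03,0,1.14,0]]]'; python3 avg.py 4
```

```text
time: 24.75
ee_pos: [0.61, -0.0114, 0.3801]
orientation: [0.0, 0.602, 0.798, 0.0]
contact_force: [0.1, -0.8, -4.7]
opening: 0.0418
grasp_force: 28.0
4 [-0.0989  0.1494 -4.2907] [0.4384 0.347  0.1415] pos [ 0.6099 -0.0113  0.3802] [0.     0.     0.0002] 24.95
```

```bash
python3 -m creep '[[[38,0,0,0.06,0],[38,0,0,0.12,0],[38,0,0,0.18,0],[38,0,0,0.24,0],[38,0,0,0.3,0],[38,0,0,0.35,0],[38,0,0,0.4,0],[38,0,0,0.4,0]]]'; python3 avg.py 4
python3 -m creep '[[[38,0,0,0.03,0],[38,0,0,0.06,0],[38,0,0,0.08,0],[38,0,0,0.1,0],[38,0,0,0.1,0]]]'; python3 avg.py 4
```

```text
time: 25.62
ee_pos: [0.6098, -0.0112, 0.3637]
orientation: [-0.0, 0.602, 0.799, -0.0]
contact_force: [-1.5, 0.0, -4.9]
opening: 0.041
grasp_force: 28.0
4 [-0.0789 -0.1819 -4.0782] [0.4774 0.2314 0.1864] pos [ 0.6099 -0.0112  0.3642] [0.     0.     0.0001] 25.8167
time: 26.23
ee_pos: [0.6099, -0.0112, 0.3604]
orientation: [-0.0, 0.602, 0.799, 0.0]
contact_force: [-1.1, 0.6, -0.7]
opening: 0.0415
grasp_force: 28.0
4 [-0.8258 -0.3725 -0.768 ] [0.5128 0.4107 0.4134] pos [ 0.6099 -0.0112  0.3605] [0. 0. 0.] 26.4333
```

```bash
python3 -m creep '[[[38,0,0,0.03,0],[38,0,0,0.06,0],[38,0,0,0.09,0],[38,0,0,0.12,0],[38,0,0,0.15,0],[38,0,0,0.18,0],[38,0,0,0.21,0],[38,0,0,0.24,0],[38,0,0,0.27,0],[38,0,0,0.3,0],[38,0,0,0.33,0],[38,0,0,0.36,0]]]'; python3 -m creep '[[[38,0,0,0.02,0],[38,0,0,0.02,0],[38,0,0,0.02,0]]]';python3 avg.py 10
```

```text
time: 27.43
ee_pos: [0.6099, -0.0118, 0.3458]
orientation: [0.0, 0.602, 0.798, -0.0]
contact_force: [-2.4, -3.6, -0.2]
opening: 0.0413
grasp_force: 28.0
time: 27.68
ee_pos: [0.6099, -0.0118, 0.3449]
orientation: [0.0, 0.602, 0.798, -0.0]
contact_force: [-2.1, -5.4, -0.4]
opening: 0.0411
grasp_force: 28.0
10 [-1.861  -4.4777  0.2904] [0.4807 0.5444 0.5493] pos [ 0.6099 -0.0118  0.345 ] [0. 0. 0.] 28.1833
```

Vertical force is about 0 at the level height, so 750 g is right. The levelled stem moved about 1 mm toward −y, so I'll relieve that side load first.

```bash
python3 -m creep '[[[38,-0.012,-0.01,0,0],[38,-0.025,-0.02,0,0],[38,-0.025,-0.02,0,0],[38,-0.025,-0.02,0,0]]]';python3 avg.py 5
```

```text
time: 28.52
ee_pos: [0.6097, -0.0121, 0.3451]
orientation: [0.0, 0.602, 0.799, 0.0]
contact_force: [-0.7, -2.5, -0.3]
opening: 0.0412
grasp_force: 28.0
5 [-0.3325 -2.6131 -0.0895] [0.2501 0.2299 0.2483] pos [ 0.6096 -0.0121  0.3451] [0. 0. 0.] 28.7667
```

```bash
python3 -m creep '[[[38,-0.02,-0.005,0,0],[38,-0.035,-0.01,0,0],[38,-0.035,-0.01,0,0],[38,-0.035,-0.01,0,0]]]';python3 avg.py 5
```

```text
time: 29.1
ee_pos: [0.6097, -0.0127, 0.3451]
orientation: [-0.0, 0.602, 0.799, 0.001]
contact_force: [0.5, 1.6, 0.6]
opening: 0.0412
grasp_force: 28.0
5 [ 0.3622  1.9758 -0.2842] [0.1269 0.0808 0.322 ] pos [ 0.6096 -0.013   0.3451] [0.0001 0.0002 0.    ] 29.35
```

```bash
python3 -m creep '[[[38,0.015,0,0,0],[38,0.015,0,0,0],[43,0.015,0,0,0],[46,0.015,0,0,0],[52,0.015,0,0,0],[60,0.015,0,0,0],[60,0.015,0,0,0],[60,0.015,0,0,0]]]'
python3 -m creep '[[[60,0,0,-0.1,0],[60,0,0,-0.3,0],[60,0,0,-0.7,0],[60,0,0,-1.3,0],[60,0,0,-2,0],[60,0,0,-2.6,0],[60,0,0,-2.9,0],[60,-0.5,0,-2.9,0],[60,-1.2,0,-2.9,0],[60,-1.8,0,-2.9,0],[60,-2,0,-2.9,0],[60,-2,0,-2.9,0]]]'
python3 - <<'E'
from workcell import status,camera
import pickle
from h import *
np.set_printoptions(precision=4,suppress=True)
for n in("wrist","side"):
    c=camera(n); s=status.observe(); c["s"]=s; pickle.dump(c,open(f"pics/{n}7.pkl","wb"))
    P=lambda p:cv2.projectPoints(np.array([p],float),c["rvec"],c["tvec"],c["K"],np.array(c["dist"]))[0].ravel()
    print(n,"w450 top if level",P((.6096,-.0128,.185)),"stem",P((.6096,-.0128,.168)),"pan rim pts",[P((.6096+.055*np.cos(a),-.0128+.055*np.sin(a),.11)) for a in(0,1.57,3.14,4.71)])
    g=cv2.cvtColor(c["color"],cv2.COLOR_RGB2GRAY);u,v=P((.6096,-.0128,.185)).astype(int)
    print(g[max(v-36,0):v+76:4,max(u-50,0):u+52:4])
print(s["ee_pos"],s["contact_force"],s["time"])
E
```

```text
time: 30.02
ee_pos: [0.6092, -0.0134, 0.345]
orientation: [-0.0, 0.602, 0.798, -0.0]
contact_force: [-0.1, 0.2, -0.3]
opening: 0.0597
grasp_force: 0.0
time: 31.02
ee_pos: [0.6311, -0.0928, 0.4616]
orientation: [0.001, 0.604, 0.797, -0.0]
contact_force: [-0.3, 0.7, -0.2]
opening: 0.0601
grasp_force: 0.0
wrist w450 top if level [276.5776 120.561 ] stem [276.5052 120.4487] pan rim pts [array([324.6613, 134.4081]), array([290.8279,  67.4002]), array([226.7685, 105.7146]), array([262.9244, 168.789 ])]
[[ 74  72  71 172 243 192 180 175 179 178 174 173 176 175 178 182 181 178
  174 176 177 175 154 146 141 234]
 [ 76  71 116 252 253 246 174 179 178 173 180 174 176 172 176 179 181 171
  171 177 172 178 173 138 132 144]
 [ 71  76 249 252 253 253 177 177 178 172 178 173 178 175 177 184 175 173
  172 176 169 180 169 170 132 134]
 [ 68 136 249 211 249 211 177 171 174 175 170 170 160 163 164 174 174 172
  173 172 174 172 171 169 151 225]
 [ 73 189 245 170 171 173 177 178 171 168 175 180 177 178 179 174 160 171
  175 169 175 166 172 171 167 235]
 [ 76 172 167 168 172 170 174 174 160 175 178 174 175
[... 5061 characters left out ...]
58  58 120  92  92  92  93  92  92  91  91  90  91  90  89  61
   58  56  88  95  93  95  95  95]
 [ 93  94  92  93  89  89  90  88  86  83  77  69  60  58  57  56  57  58
   88  94  94  93  95  94  95  95]
 [ 94  94  80  59  70  58  58  56  56  57  56  57  57  57  57  55  58  75
   92  95  94  93  93  94  95  94]
 [ 94  87  56  56  57  56  57  56  56  57  57  57  58  56  56  61  92  95
   94  93  96  95  92  94  94  97]
 [ 94  95  86  56  56  46  57  57  56  58  57  56  56  58  56  91  94  95
   94  94  95  95  95  94  95  94]
 [ 95  94  94  80  57  57  56  57  56  56  55  56  56  63  93  95  95  95
   95  94  94  95  96  94  94  95]]
[ 0.6312 -0.0891  0.4611] [0.4846 1.6248 0.302 ] 31.1167
```

```bash
python3 - <<'E'
from workcell import status,camera
import pickle,time
from h import *
np.set_printoptions(precision=2,suppress=True)
G=lambda n:cv2.cvtColor(n["color"],cv2.COLOR_RGB2GRAY)
A=pickle.load(open("pics/side0.pkl","rb"));B=pickle.load(open("pics/side2.pkl","rb"));C=pickle.load(open("pics/side7.pkl","rb"));D=camera("side")
P=lambda p:cv2.projectPoints(np.array([p],float),A["rvec"],A["tvec"],A["K"],np.array(A["dist"]))[0].ravel()
print("px for +15.6mm",P((.634,.246,.15))-P((.634,.246,.1344)))
x0,y0,w,h=284,145,20,26   # mount's left part in side2
t=G(B)[y0:y0+h,x0:x0+w]
for n,I in(("start",A),("held",B),("now",C),("later",D)):
    r=cv2.matchTemplate(G(I)[y0-20:y0+h+20,x0-20:x0+w+20],t,cv2.TM_CCOEFF_NORMED); _,m,_,l=cv2.minMaxLoc(r)
    x,y=l; q=lambda a,b,c:(a-c)/(2*(a-2*b+c)); print(n,round(m,3),x-20+q(r[y,x-1],r[y,x],r[y,x+1]),y-20+q(r[y-1,x],r[y,x],r[y+1,x]))
E
```

```text
px for +15.6mm [ 0.1  -5.24]
start 0.965 -0.106227584 5.388431
held 1.0 -0.008233664 -0.00267572
now 0.988 -0.08190289 -0.13046417
later 0.988 -0.08119651 -0.13001491
```

The released beam is within about 0.5 mm of the held-level height, and it's steady with the hand clear.

```bash
python3 -c "
from workcell import bot
print(bot.hand_in())"
```

```text
the job is handed in; nothing more can be done
None
```

The condenser mount weighs about 750 g: the push on the empty pan held level read about 7.2 N, and with w300 and w450 on the stem the beam stayed level with my hand off (within about 0.5 mm of the held-level height), so I handed it in at about 31 s.

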